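Heavy end of the press weight onto the glued heel lifts

TASK

Two heel lifts have just been glued into a stack and need pressing. Lift the press weight clear of the bench by its wooden handle and see which end dips, for only one of its two alike steel ends is filled with lead; then set it down with that heavy end on the middle of the two-lift stack and the light end on the bench. Do not push the stack out of its place, leave the single heel lift alone, and let go.

Things in the scene. Friction and masses are not known exactly. Their poses are not given: they have to be found in the camera images.
- press_weight: two alike steel drums (48 mm diameter, 50 mm long, lying crosswise) joined by a flat bar, 208 mm long over all, 0.6 kg. One drum holds 0.33 kg of lead; nothing outside shows which, it varies. Origin: middle of its underside, x along the bar to end_1, z up. Its handle swivels on a pin across the bar in the middle; lifted by it, the weight tilts 0.25 rad (firm stops), heavy end 40 mm lower
- grip (a point): centre of the handle's wooden grip, 68 mm above the swivel pin, 92 mm above the bench at the start; held upright by a weak spring. A block 18 mm thick along the bar (pinch it so, jaws closing along the bar), 56 mm long across the bar, 30 mm high, on two thin cheeks; the bar's top is 31 mm above the bench
- end_1 (a point): centre of the drum at the +x end of the press weight, 80 mm from the swivel pin and at its height; 24 mm above the bench when it stands there
- end_2 (a point): centre of the drum at the -x end of the press weight, likewise 80 mm from the pin
- heel_stack: two D-shaped heel lifts glued together, loose on the bench: lower black, upper tan, 55 x 58 mm, 16 mm high. Origin: middle of its underside, z up. With one drum on it and the other on the bench the press weight slopes 0.1 rad, and its middle and its handle stand 8 mm higher than when both drums are on the bench
- single_lift: a single black D-shaped heel lift, 55 x 58 mm, 8 mm high, lying farther to the right: a bystander. Origin: middle of its underside
Mind the look-alikes: they are no part of the job. Several things look just like the heel_stack: the one meant starts farthest to the robot's right.

How it is judged (in metres and radians):
On the way:
1. the press weight hangs clear of the bench, one end dipped (height (world z) of each of end_1, end_2 above 0.04 m and angle between press_weight's own z axis and vertical above 0.12 rad), for 0.2 s.
At the end, for the whole second after the job is handed in: The press weight rests, let go, with one drum over the middle of the two-lift stack (within 20 mm) and the other on the bench (slope 0.06 to 0.15 rad), pressing the stack with more than 3 N, which only the heavy end does (about 4.6 N against 1.2 N for the light one); the stack lies flat (horizontal distance between any of end_1, end_2 and heel_stack below 0.02 m and contact force between press_weight and heel_stack above 3 N and angle between press_weight's own z axis and vertical between 0.06 and 0.15 rad and angle between heel_stack's own z axis and vertical below 0.08 rad and linear speed of press_weight below 0.02 m/s); the robot touches nothing.
It fails at once if the heel stack is pushed more than 30 mm from its place (distance of heel_stack from where it was at the start of the episode above 0.03 m).
It fails at once if the single heel lift is moved more than 20 mm (distance of single_lift from where it was at the start of the episode above 0.02 m).
It also fails if it takes over 42 s, if anything falls off the work surface, if the arm or the gripper's body presses on something with over 40 N, if the wrist force passes 120 N, or if a joint passes its speed limit or range.

ROBOT

A 6-joint arm with a two-finger parallel gripper is mounted at the origin on a cart in front of the work surface, level with it; the furniture and walls round the work are solid. World frame = base frame: x ahead of the robot, y to its left, z up, the work surface at z = 0. Lengths are in mm, angles in rad, forces in N, time in s.
With the tool pointing down it reaches from about 275 to 850 mm from the base axis. Payload 5.2 kg.
Tool frame: the origin (TCP) lies on the centre line of the jaws, within the pads' length; the fingertips stand 22 mm ahead of it and the grasp point (between the pads) lies 3 mm ahead of it; z points along the fingers, x is the direction in which the jaws open and shut, and the axes are right-handed (so a half turn about z gives the same grasp; the last joint's range is limited). The gripper opens to 85 mm and grips with 20 to 120 N. Pads are 22 mm wide; open, the fingers measure 114 mm over their backs; the gripper's body (76 mm by 85 mm) begins 54 mm behind the grasp point. The pads swing forward as they close: fully open they stand 13 mm farther back than shut.
Start: joints at [-1.44, 0.259, 1.535, -0, 1.348, -0.203], TCP at [180.221, -519.64, 253.31] pointing down, gripper open.
Joint ranges: [-3.14, 3.14], [-0.91, 2.08], [0.19, 2.58], [-1.22, 4.36], [0.22, 2.71], [-3.12, 3.12]. Speed limits (rad/s): [2.57, 2.57, 3.14, 3.14, 3.14, 3.14].

INTERFACE

Orientations are given as a unit quaternion [w, x, y, z].
In Python, from plant import manip gives the robot as it stands.
- The arm moves only by the shell command python3 -m crank 'ROWS'. ROWS is text: rows parted by semicolons, each of 7 numbers parted by spaces: the shift along the tool's x, y, z in cm, then the turn, a rotation vector about the tool's x, y, z in degrees, then the finger opening in cm, from 0 to 8.54. In form: tx ty tz rx ry rz jaw; .... A call has 1 to 5 rows; each row shifts and turns the commanded pose from where the row before left it, along the tool's axes as they then stand; what a row does not reach is not made up. A row lasts 1/12 s, in which the tool goes at most 41.7 mm and 7.16 degrees, less where a joint would pass 70% of its speed; a pose out of reach is approached as far as the arm can. A call is refused whole if a number of a shift passes 4.17 or a number of a turn 7.16, either way. A call with a gripper value outside its range is refused whole. The fingers move at their own pace and stop on an object; the grip force is fixed at half the most. Time passes only in rows, so rows that do not move let the fingers close. It gives the time, the measured TCP pose, the force and the opening at its end, in the units of the state.
- manip.sense(): the state, without advancing time (a new reading comes with each control period).
- manip.capture(name): name is "scene" or "side" or "wrist"; returns (picture, depth): 400x640x3 uint8, blue, green, red; 400x640 float32, mm along the optical axis (not along the pixel's ray), 0 where there is no reading.
- manip.camera_params(name): a dict with "fx", "fy", "cx", "cy" (pixels), "xyz" and "orientation" of the camera in the world; the wrist camera has in their place "hand_eye" (4x4, takes a point from camera to tool coordinates, whose origin is the TCP and whose axes are the tool frame's). Camera axes: x right, y down, z forward; pixel columns grow to the right and rows downward; lengths in mm; the calibration is good to about 2 mm. A picture is of the moment at which its call begins: read the wrist's pose just before it. camera_params takes no time and is no camera call.
- manip.hand_in(): hands the job in, once; it reports no verdict.
The state is a dict: "time_s": time; "q": joint angles; "qvel": joint speeds; "effort": joint torques, N m; "eef_pos": TCP position; "tcp_rot": TCP orientation; "ft_force": force on the tool from outside, world axes, zero at the start; "moment": the same for the moment, N m; "opening": finger opening in mm.
Only numpy, scipy, OpenCV 4.12 (cv2) and the standard library are available. Lean on these libraries where they do the work, as an engineer would, in place of code of your own. Each camera call takes 0.05 s, during which the arm holds its last target.

## Working session

There is one attempt and no reset: what is moved stays moved. The work goes in short steps, Python scripts to look and compute and a shell command to move; the robot and the scene stay as the last step left them, time stands still between calls to the robot, and variables do not carry over. Pictures are saved under pics/ and viewed, and the job is handed in when it is done.

```bash
mkdir -p pics; ls; python3 - <<'E'
from plant import manip
import cv2,numpy as np
s=manip.sense(); print(s)
for n in("scene","side","wrist"):
    p,d=manip.capture(n); cv2.imwrite(f"pics/{n}0.png",p); np.save(f"pics/{n}0.npy",d); print(n,manip.camera_params(n))
E
```

```text
pics
{'time_s': 0.0, 'q': array([-1.43981837e+00,  2.59343508e-01,  1.53610025e+00,  3.43993662e-07,
        1.34799966e+00, -2.02797825e-01]), 'qvel': array([-0.00035702,  0.0020765 , -0.0012877 , -0.00068228,  0.00038578,
       -0.00138151]), 'effort': array([-2.07465047e-03, -4.46040273e+01, -2.90568799e+01, -4.38481638e-04,
        1.16821946e-02,  2.38079525e-05]), 'eef_pos': array([ 180.14436665, -519.1369888 ,  252.46749694]), 'tcp_rot': array([-6.77527000e-04,  8.14742766e-01, -5.79821843e-01, -6.30305298e-04]), 'ft_force': array([-0.30382497, -0.65063908,  0.2405492 ]), 'moment': array([0.00557245, 0.03341706, 0.06679728]), 'opening': 85.35783874955719}
scene {'fx': 456.92734732164286, 'fy': 456.92734732164286, 'cx': 320.98259172735214, 'cy': 195.07516531055137, 'xyz': array([  29.70216629, -949.70443452,  712.99686904]), 'orientation': array([-0.42329941,  0.85465292, -0.26714657,  0.13790833])}
side {'fx': 451.2703846545811, 'fy': 451.2703846545811, 'cx': 322.4304701399568, 'cy': 202.7067005538687, 'xyz': array([  192.43029203, -1006.61260254,   686.02015636]), 'orientation': array([-0.42984114,  0.87790985, -0.18730215,  0.09710196])}
wrist {'fx': 318.3886717315748, 'fy': 318.3886717315748, 'cx': 315.9698706953168, 'cy': 199.97468697135068, 'hand_eye': array([[ 9.99999849e-01, -2.08753162e-04,  5.08650517e-04,
        -1.12687855e-01],
       [ 6.52391656e-05,  9.63634949e-01,  2.67222155e-01,
        -6.83057503e+01],
       [-5.45936885e-04, -2.67222081e-01,  9.63634817e-01,
        -1.21797683e+02],
       [ 0.00000000e+00,  0.00000000e+00,  0.00000000e+00,
         1.00000000e+00]])}
```

View pics/scene0.png

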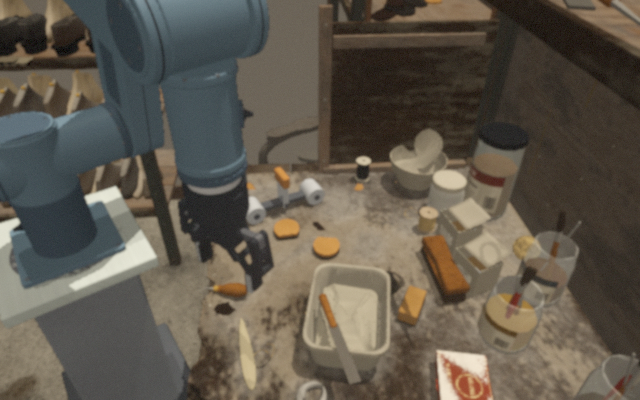

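View pics/side0.png

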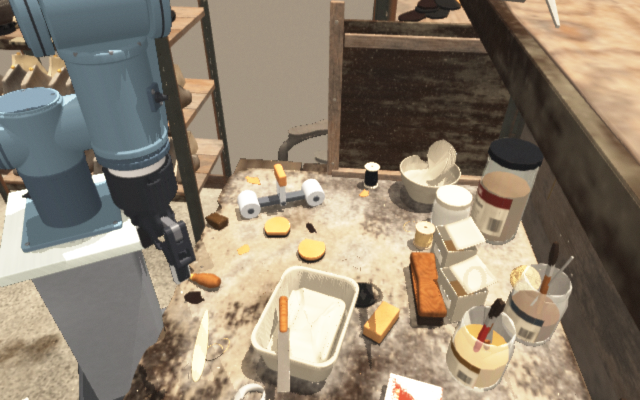

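View pics/wrist0.png

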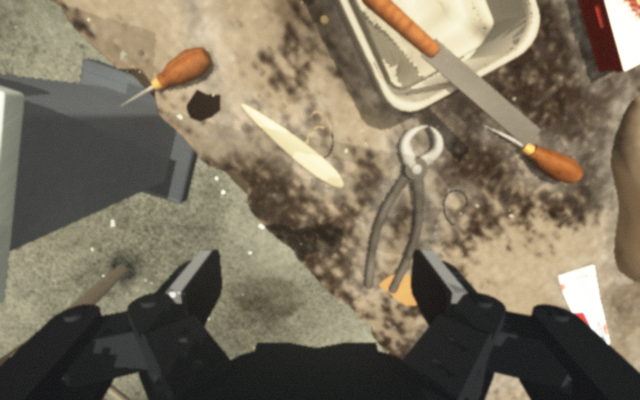

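The scene picture shows the press weight with its handle near (285,190) and tan-topped stacks at (287,228) and (326,246). The side picture shows it near (281,195), with stacks at (277,227) and (312,250). I'll convert these to world positions next.

```bash
cat > h.py <<'E'
import numpy as np,cv2
from scipy.spatial.transform import Rotation as R
from plant import manip
def rot(q): return R.from_quat([q[1],q[2],q[3],q[0]]).as_matrix()
def world(name,d,s=None):
    c=manip.camera_params(name)
    v,u=np.mgrid[0:d.shape[0],0:d.shape[1]]
    P=np.stack([(u-c['cx'])/c['fx']*d,(v-c['cy'])/c['fy']*d,d],-1).astype(float)
    if name=='wrist':
        H=np.array(c['hand_eye']); P=P@H[:3,:3].T+H[:3,3]
        return P@rot(s['tcp_rot']).T+s['eef_pos']
    return P@rot(c['orientation']).T+c['xyz']
def mag(img,x0,x1,y0,y1,k,f): cv2.imwrite(f,cv2.resize(img[y0:y1,x0:x1],None,fx=k,fy=k,interpolation=cv2.INTER_CUBIC))
E
python3 - <<'E'
from h import *
for n,pts in(("scene",[(287,226),(326,243),(282,176),(313,190),(256,208),(222,309)]),("side",[(277,224),(312,247),(281,176),(315,190),(249,203),(243,250),(194,297),(253,180),(217,221),(310,228)])):
    d=np.load(f"pics/{n}0.npy"); P=world(n,d)
    for u,v in pts: print(n,u,v,P[v,u].round(0))
    mag(cv2.imread(f"pics/{n}0.png"),190,360,150,280,4,f"pics/{n}0z.png")
E
```

```text
scene 287 226 [ 429. -253.   17.]
scene 326 243 [ 471. -351.   17.]
scene 282 176 [ 461. -185.  106.]
scene 313 190 [ 535. -205.   47.]
scene 256 208 [ 386. -188.   47.]
scene 222 309 [ 207. -374.    0.]
side 277 224 [ 428. -250.   16.]
side 312 247 [ 470. -354.   17.]
side 281 176 [ 461. -198.  107.]
side 315 190 [ 543. -203.   47.]
side 249 203 [ 383. -188.   46.]
side 243 250 [ 336. -286.    1.]
side 194 297 [ 211. -378.    4.]
side 253 180 [435. -42.   3.]
side 217 221 [ 304. -194.   23.]
side 310 228 [ 497. -279.    2.]
```

View pics/side0z.png

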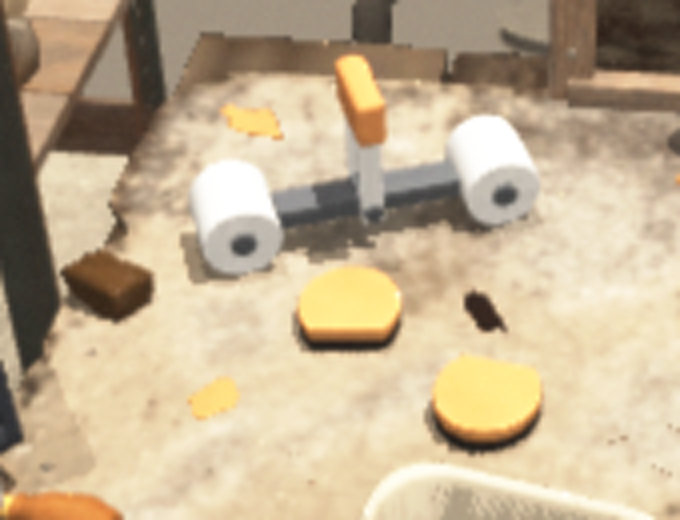

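```bash
python3 - <<'E'
from h import *
for n in("scene","side"):
    d=np.load(f"pics/{n}0.npy"); P=world(n,d); X,Y,Z=P[...,0],P[...,1],P[...,2]; ok=d>0
    # stacks
    for cx,cy in((429,-252),(470,-352)):
        m=ok&(np.hypot(X-cx,Y-cy)<50)&(Z>12)&(Z<24)
        q=np.c_[X[m],Y[m]].astype(np.float32); r=cv2.minAreaRect(q)
        print(n,'stack',q.mean(0),Z[m].mean(),m.sum(),r,q.min(0),q.max(0))
    m=ok&(X>440)&(X<480)&(Y>-250)&(Y<-150)&(Z>80)&(Z<125); q=P[m]; print('grip all',q.min(0),q.max(0))
    m2=m&(Z>102); q=P[m2].astype(np.float32); print('griptop',np.median(q,0),cv2.minAreaRect(q[:,:2].copy()))
    for a,b in((360,410),(520,570)):
        m=ok&(X>a)&(X<b)&(Y>-250)&(Y<-140)&(Z>43)&(Z<60); q=P[m].astype(np.float32); print('drum',q.mean(0),m.sum(),np.percentile(Z[m],[50,95]),cv2.minAreaRect(q[:,:2].copy()))
    mag(cv2.imread(f"pics/{n}0.png"),330,460,200,340,4,f"pics/{n}0r.png")
d=np.load("pics/side0.npy");P=world("side",d)
for u,v in((368,293),(380,322),(360,290),(320,300)):print(u,v,P[v,u])
E
```

```text
scene stack [ 423.7111  -255.32925] 15.925082951019158 353 ((425.7447509765625, -251.764892578125), (57.95005798339844, 57.05170822143555), 67.42987823486328) [ 393.63928 -284.9224 ] [ 453.37683 -223.0275 ]
scene stack [ 464.92444 -356.77777] 15.972439933262136 407 ((464.6943054199219, -356.4017333984375), (56.12506103515625, 56.473106384277344), 50.41963195800781) [ 437.583   -384.21597] [ 497.90097 -322.99176]
grip all [ 452.37942486 -203.39867244   80.03809773] [ 474.79468109 -151.17359645  109.51066867]
griptop [ 463.2764   -177.29391   105.895874] ((463.8155212402344, -176.74740600585938), (51.67961883544922, 16.48916244506836), 83.42707061767578)
drum [ 386.08923  -172.05307    46.167023] 109 [46.24140239 48.59374214] ((384.79864501953125, -165.8726348876953), (55.88031005859375, 26.815900802612305), 78.53076171875)
drum [ 542.42224  -183.89194    46.011787] 131 [45.97829663 48.92398984] ((542.7222290039062, -182.8250274658203), (55.026641845703125, 29.274295806884766), 81.66008758544922)
side stack [ 425.73212 -255.50679] 16.806795742998187 372 ((427.31097412109375, -251.98786
[... 419 characters left out ...]
2865]
griptop [ 464.84915 -179.7813   107.38687] ((465.5539855957031, -175.6179962158203), (51.484375, 17.356637954711914), 84.98063659667969)
drum [ 386.45456  -167.25961    46.608196] 173 [46.73683783 49.55705995] ((386.701416015625, -165.38047790527344), (50.27452087402344, 32.288387298583984), 85.49220275878906)
drum [ 544.85266  -183.29646    46.563324] 160 [46.73902016 49.3889735 ] ((545.6903686523438, -180.68145751953125), (53.50373077392578, 34.30100631713867), 83.18787384033203)
368 293 [ 522.89661558 -508.27270147    7.3137594 ]
380 322 [ 500.1915004  -590.51898354   27.2395069 ]
360 290 [ 511.33843371 -496.52353684    9.14111327]
320 300 [ 417.18355618 -514.10585626   43.68515013]
```

View pics/side0r.png

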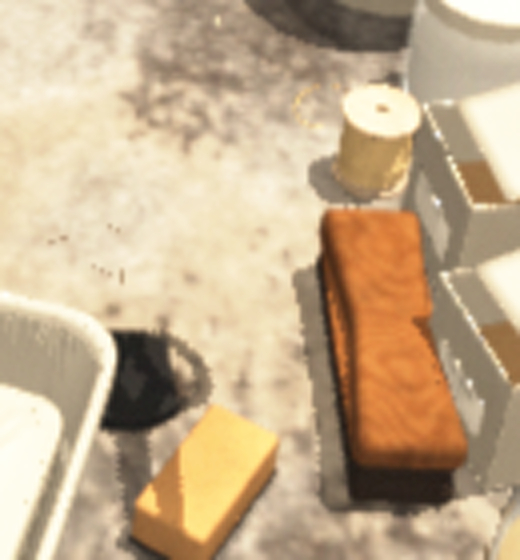

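```bash
cat >> h.py <<'E'
def plan(tx,ty,tz,thdeg,n,jaw=8.5,s=None):
    """rows (world straight line, tool kept vertical) from present pose to target"""
    s=s or manip.sense(); Rm=rot(s['tcp_rot']); x=Rm[:,0]; th=np.degrees(np.arctan2(x[1],x[0]))
    dth=(thdeg-th+180)%360-180
    D=np.array([tx,ty,tz])-s['eef_pos']; print('pos',s['eef_pos'].round(1),'th',th.round(2),'tilt',Rm[:,2].round(3),'D',D.round(1),'dth',round(dth,2),'t',s['time_s'])
    rows=[]
    for i in range(n):
        a=np.radians(th+dth*i/n); X=np.array([np.cos(a),np.sin(a),0]);Y=np.array([np.sin(a),-np.cos(a),0])
        d=D/n/10; rows.append(f"{d@X:.2f} {d@Y:.2f} {-d[2]:.2f} 0 0 {-dth/n:.2f} {jaw}")
    for i in range(0,n,5): print(';'.join(rows[i:i+5]))
E
python3 - <<'E'
from h import *
H=np.full((500,700),0,np.uint8) # rows: x 200..700 ; cols y 100..-600
for n in("side","scene"):
    d=np.load(f"pics/{n}0.npy"); P=world(n,d).reshape(-1,3)[d.ravel()>0]
    for x,y,z in P:
        if n=="scene" and x<330: continue
        if 200<x<700 and -600<y<100 and z<200:
            i,j=int(700-x),int(100-y); v=int(np.clip(z*2+20,0,255))
            H[max(i-1,0):i+2,max(j-1,0):j+2]=np.maximum(H[max(i-1,0):i+2,max(j-1,0):j+2],v)
C=cv2.applyColorMap(H,cv2.COLORMAP_JET)
for k in range(0,700,100): cv2.line(C,(k,0),(k,499),(255,255,255),1); cv2.putText(C,f"y{100-k}",(k,12),0,.4,(255,255,255))
for k in range(0,500,100): cv2.line(C,(0,k),(699,k),(255,255,255),1); cv2.putText(C,f"x{700-k}",(0,k+25),0,.4,(255,255,255))
cv2.imwrite("pics/hm.png",C)
plan(464.5,-176.5,170,-5.4,15)
E
```

```text
pos [ 180.2 -519.3  252.7] th -70.88 tilt [-0.     0.001 -1.   ] D [284.3 342.8 -82.7] dth 65.48 t 0.15
-1.54 -2.54 0.55 0 0 -4.37 8.5;-1.34 -2.65 0.55 0 0 -4.37 8.5;-1.13 -2.74 0.55 0 0 -4.37 8.5;-0.92 -2.82 0.55 0 0 -4.37 8.5;-0.71 -2.88 0.55 0 0 -4.37 8.5
-0.48 -2.93 0.55 0 0 -4.37 8.5;-0.26 -2.96 0.55 0 0 -4.37 8.5;-0.03 -2.97 0.55 0 0 -4.37 8.5;0.19 -2.96 0.55 0 0 -4.37 8.5;0.42 -2.94 0.55 0 0 -4.37 8.5
0.64 -2.90 0.55 0 0 -4.37 8.5;0.86 -2.84 0.55 0 0 -4.37 8.5;1.07 -2.77 0.55 0 0 -4.37 8.5;1.28 -2.68 0.55 0 0 -4.37 8.5;1.48 -2.57 0.55 0 0 -4.37 8.5
```

View pics/hm.png

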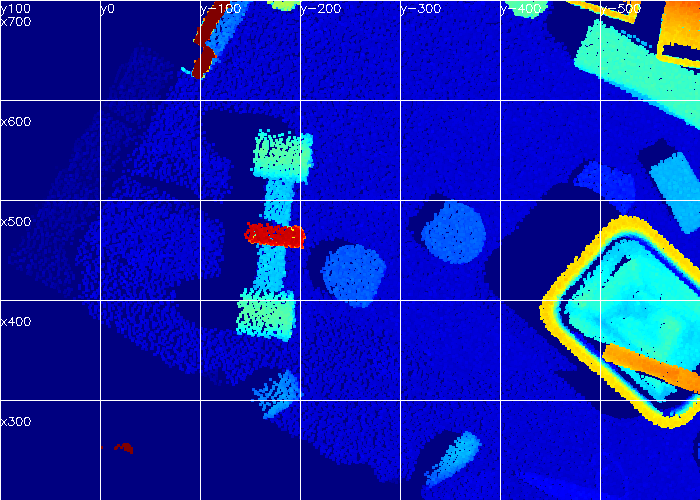

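```bash
python3 -m crank '-1.5 -2.5 0.5 0 0 -4.4 8.5;-1.3 -2.6 0.5 0 0 -4.4 8.5;-1.1 -2.7 0.5 0 0 -4.4 8.5;-0.9 -2.8 0.5 0 0 -4.4 8.5;-0.7 -2.9 0.5 0 0 -4.4 8.5' | tail -3
python3 -m crank '-0.5 -2.9 0.5 0 0 -4.4 8.5;-0.3 -3.0 0.5 0 0 -4.4 8.5;0 -3.0 0.5 0 0 -4.4 8.5;0.2 -3.0 0.5 0 0 -4.4 8.5;0.4 -2.9 0.5 0 0 -4.4 8.5' | tail -3
python3 - <<'E'
from h import *
plan(464.5,-176.5,170,-5.4,5)
E
```

```text
tcp_rot: [-0.0, 0.911, -0.412, -0.0]
ft_force: [-0.1, -0.9, 0.3]
opening: 85.0
tcp_rot: [-0.0, 0.973, -0.231, -0.0]
ft_force: [0.8, -0.7, -0.2]
opening: 85.2
pos [ 369.2 -290.4  203. ] th -26.66 tilt [-0.  0. -1.] D [ 95.3 113.9 -33. ] dth 21.26 t 0.9833
0.68 -2.89 0.66 0 0 -4.25 8.5;0.89 -2.83 0.66 0 0 -4.25 8.5;1.10 -2.76 0.66 0 0 -4.25 8.5;1.30 -2.67 0.66 0 0 -4.25 8.5;1.50 -2.57 0.66 0 0 -4.25 8.5
```

```bash
python3 -m crank '0.6 -2.9 0.5 0 0 -4.3 8.5;0.8 -2.8 0.5 0 0 -4.3 8.5;1.0 -2.7 0.5 0 0 -4.3 8.5;1.3 -2.6 0.5 0 0 -4.3 8.5;1.5 -2.5 0.5 0 0 -4.2 8.5' | tail -3
python3 -m crank '0 0 0 0 0 0 8.5;0 0 0 0 0 0 8.5' | tail -1
python3 - <<'E'
from h import *
s=manip.sense(); p,d=manip.capture("wrist"); cv2.imwrite("pics/w1.png",p)
P=world("wrist",d,s); X,Y,Z=P[...,0],P[...,1],P[...,2];ok=d>0
print(s['eef_pos'],s['opening'])
m=ok&(X>430)&(X<500)&(Y>-250)&(Y<-120)&(Z>98)&(Z<125); q=P[m].astype(np.float32)
print('griptop',np.median(q,0),len(q),cv2.minAreaRect(q[:,:2].copy()))
for a,b in((350,410),(520,580)):
    m=ok&(X>a)&(X<b)&(Y>-250)&(Y<-100)&(Z>40)&(Z<60); q=P[m].astype(np.float32)
    if len(q): print('drum',q.mean(0),len(q),cv2.minAreaRect(q[:,:2].copy()))
m=ok&(np.hypot(X-467,Y+356)<50)&(Z>11)&(Z<24)
if m.sum(): q=P[m].astype(np.float32); print('stack',m.sum(),q.mean(0),cv2.minAreaRect(q[:,:2].copy()))
plan(464.5,-176.5,170,-5.4,1)
E
```

```text
tcp_rot: [-0.0, 0.999, -0.046, -0.0]
ft_force: [-0.1, -0.0, 0.3]
opening: 85.1
opening: 85.0
[ 461.25460842 -177.84037049  177.75287784] 84.95886973762262
griptop [ 466.00806 -168.37311  107.72023] 2324 ((465.8228759765625, -170.76612854003906), (55.06444549560547, 17.992847442626953), 83.78897094726562)
drum [ 388.0714  -161.42023   46.2779 ] 2629 ((386.5693054199219, -162.7104034423828), (50.57904815673828, 38.26231002807617), 83.22611236572266)
drum [ 543.3212  -178.35938   46.25998] 2609 ((544.57861328125, -179.8878631591797), (50.24561309814453, 38.01434326171875), 83.42151641845703)
stack 913 [ 465.80038  -334.78717    16.869303] ((468.88800048828125, -333.31695556640625), (58.43867111206055, 26.963010787963867), 1.0555237531661987)
pos [ 460.9 -178.8  178. ] th -5.43 tilt [-0.001  0.    -1.   ] D [ 3.6  2.3 -8. ] dth 0.03 t 1.6167
0.34 -0.26 0.80 0 0 -0.03 8.5
```

View pics/w1.png

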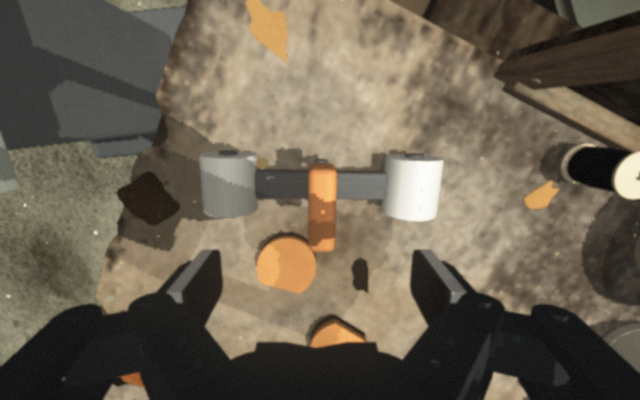

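The wrist picture shows the grip block centred at (322,207) and the drums at (229,184) and (413,186). In world terms the grip is at (465.7,-171.5) and the bar lies at -6.5°. I'll align and descend.

```bash
python3 -m crank '0.4 -0.7 0.5 0 0 1.0 8.5;0 0 1.0 0 0 0 8.5;0 0 1.5 0 0 0 8.5;0 0 1.5 0 0 0 8.5;0 0 1.5 0 0 0 8.5' | tail -2
python3 -m crank '0 0 1.2 0 0 0 8.5;0 0 0.8 0 0 0 8.5;0 0 0.2 0 0 0 8.5;0 0 0 0 0 0 8.5' | tail -2
python3 - <<'E'
from h import *
plan(465.6,-172,95,-6.4,1)
p,d=manip.capture("wrist"); cv2.imwrite("pics/w2.png",p)
E
```

```text
ft_force: [-0.3, 1.0, 1.5]
opening: 85.3
ft_force: [0.0, -0.5, -0.2]
opening: 85.1
pos [ 464.9 -173.1   95.7] th -6.53 tilt [-0.001  0.001 -1.   ] D [ 0.7  1.1 -0.7] dth 0.13 t 2.3667
0.06 -0.11 0.07 0 0 -0.13 8.5
```

View pics/w2.png

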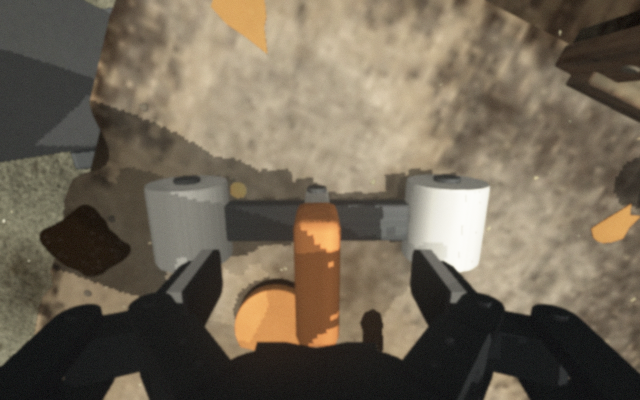

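The grip block sits centred between the jaws (column 317). I'll close and lift slowly.

```bash
python3 -m crank '0 0 0 0 0 0 1.0;0 0 0 0 0 0 1.0;0 0 0 0 0 0 1.0;0 0 0 0 0 0 1.0;0 0 0 0 0 0 1.0' | tail -2
python3 -m crank '0 0 0 0 0 0 1.0;0 0 0 0 0 0 1.0;0 0 0 0 0 0 1.0' | tail -2
```

```text
ft_force: [-0.3, -0.1, -0.3]
opening: 25.2
ft_force: [-0.9, 0.7, 5.6]
opening: 16.9
```

```bash
python3 -m crank '0 0 -0.5 0 0 0 1.0;0 0 -1 0 0 0 1.0;0 0 -1.5 0 0 0 1.0;0 0 -1.5 0 0 0 1.0;0 0 -1.5 0 0 0 1.0' | tail -2
python3 -m crank '0 0 -1.5 0 0 0 1.0;0 0 -1 0 0 0 1.0;0 0 -0.5 0 0 0 1.0;0 0 0 0 0 0 1.0;0 0 0 0 0 0 1.0' | tail -2
python3 - <<'E'
from h import *
s=manip.sense(); print(s['eef_pos'],s['ft_force'],s['opening'],s['time_s'])
p,d=manip.capture("side"); cv2.imwrite("pics/s3.png",p);mag(p,190,380,100,280,4,"pics/s3z.png");np.save("pics/s3.npy",d)
p,dw=manip.capture("wrist"); cv2.imwrite("pics/w3.png",p);np.save("pics/w3.npy",dw)
for n,dd in(("side",d),("wrist",dw)):
    P=world(n,dd,s); X,Y,Z=P[...,0],P[...,1],P[...,2];ok=dd>0
    for a,b in((350,415),(515,580)):
        m=ok&(X>a)&(X<b)&(Y>-240)&(Y<-130)&(Z>70)&(Z<180); q=P[m]
        if len(q): print(n,q.mean(0),len(q),q[:,2].max(),np.percentile(q[:,2],95))
E
```

```text
ft_force: [0.2, -0.5, -6.0]
opening: 17.2
ft_force: [-0.6, 0.2, -5.7]
opening: 17.3
[ 465.19086695 -172.34737565  185.82185521] [-0.64729795  0.21674924 -5.66447649] 17.346773007185917 3.9167
side [ 386.67670303 -177.08826208  142.79970895] 563 159.3855355918588 157.65231965354909
side [ 537.97668244 -193.73508148  102.94956938] 482 119.34340504733382 117.33633888286651
wrist [ 395.22758001 -158.28260479  150.44458929] 9275 160.375630461465 158.49605752255627
wrist [ 537.41642035 -174.62520302  111.0191074 ] 5928 119.39819361070381 117.86678191170314
```

View pics/s3z.png

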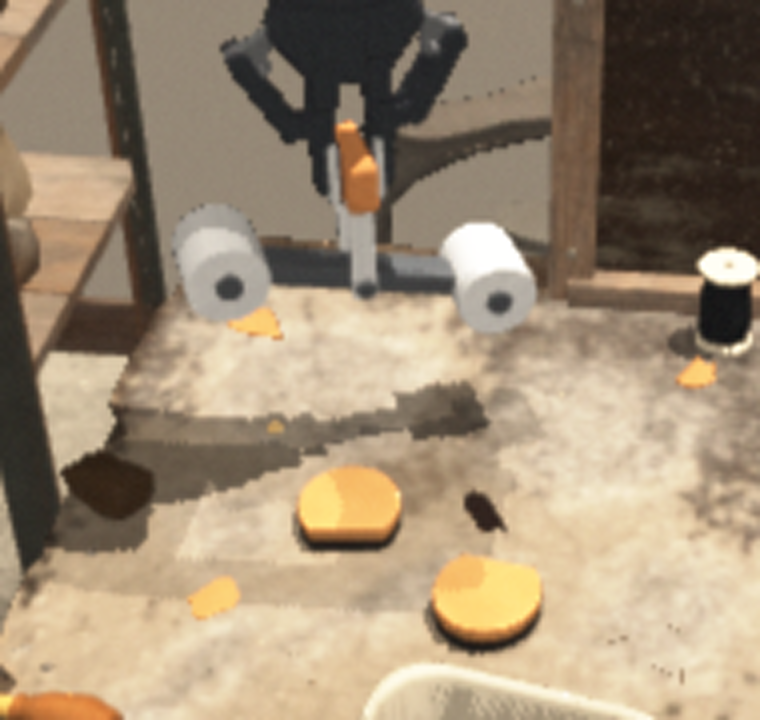

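View pics/w3.png

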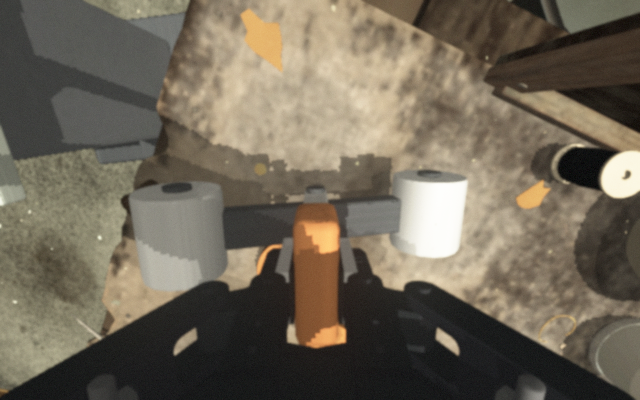

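The side picture shows the +x drum (zoomed (490,275)) hanging lower than the -x drum (zoomed (222,265)). In depth that is 117 mm against 158 mm at the drum tops, so the +x end is heavy. I'll carry it over with the light end toward -x.

```bash
python3 - <<'E'
from h import *
plan(389,-335.5,188,-15,10,1.0)
E
```

```text
pos [ 464.9 -172.2  185.2] th -6.48 tilt [-0.002  0.001 -1.   ] D [ -75.9 -163.3    2.8] dth -8.52 t 4.0167
-0.57 1.71 -0.03 0 0 0.85 1.0;-0.54 1.72 -0.03 0 0 0.85 1.0;-0.52 1.72 -0.03 0 0 0.85 1.0;-0.49 1.73 -0.03 0 0 0.85 1.0;-0.47 1.74 -0.03 0 0 0.85 1.0
-0.44 1.75 -0.03 0 0 0.85 1.0;-0.42 1.75 -0.03 0 0 0.85 1.0;-0.39 1.76 -0.03 0 0 0.85 1.0;-0.36 1.76 -0.03 0 0 0.85 1.0;-0.34 1.77 -0.03 0 0 0.85 1.0
```

```bash
python3 -m crank '-0.2 0.6 0 0 0 0.5 1.0;-0.5 1.2 0 0 0 0.9 1.0;-0.5 1.7 0 0 0 0.9 1.0;-0.5 1.7 0 0 0 0.9 1.0;-0.5 1.7 0 0 0 0.9 1.0' | tail -2
python3 -m crank '-0.5 1.8 0 0 0 0.9 1.0;-0.4 1.8 0 0 0 0.9 1.0;-0.4 1.8 0 0 0 0.9 1.0;-0.4 1.8 0 0 0 0.9 1.0;-0.3 1.7 0 0 0 0.8 1.0' | tail -2
python3 -m crank '-0.3 1.1 0 0 0 0 1.0;-0.1 0.5 0 0 0 0 1.0;0 0 0 0 0 0 1.0;0 0 0 0 0 0 1.0;0 0 0 0 0 0 1.0' | tail -2
python3 - <<'E'
from h import *
plan(389,-335.5,188,-15,1,1.0)
for n in("side","scene"):
    p,d=manip.capture(n); cv2.imwrite(f"pics/{n}4.png",p);mag(p,190,380,130,300,4,f"pics/{n}4z.png");np.save(f"pics/{n}4.npy",d)
    P=world(n,d); X,Y,Z=P[...,0],P[...,1],P[...,2];ok=d>0
    m=ok&(np.hypot(X-466,Y+356)<50)&(Z>12)&(Z<24); q=P[m].astype(np.float32)
    if len(q)>3: print('stack',q.mean(0),len(q),q.min(0),q.max(0))
    m=ok&(np.hypot(X-466,Y+356)<50)&(Z>50)&(Z<130); q=P[m].astype(np.float32)
    print('drum',q.mean(0),q.min(0),q.max(0))
    m&=Z>q[:,2].max()-6; print('ridge',P[m].mean(0))
E
```

```text
ft_force: [0.4, -1.2, -5.7]
opening: 17.2
ft_force: [0.6, 1.1, -6.4]
opening: 17.0
ft_force: [0.8, 0.4, -7.0]
opening: 17.1
pos [ 387.5 -334.   186.1] th -14.94 tilt [-0.     0.001 -1.   ] D [ 1.5 -1.5  1.9] dth -0.06 t 5.2667
0.18 0.11 -0.19 0 0 0.06 1.0
stack [ 466.71915  -356.53326    16.896069] 434 [ 438.90005  -384.4704     12.146677] [ 498.41876  -323.0284     20.239649]
drum [ 454.01172  -362.3157    104.616486] [ 416.10803 -385.47446   71.59554] [ 491.57172  -324.23456   119.437325]
ridge [ 462.29711573 -354.81989403  116.0958981 ]
stack [ 464.73715   -356.77835     15.9192295] 409 [ 437.00327  -385.09692    12.096779] [ 498.43738  -324.52747    20.078876]
drum [ 451.38333 -362.59064  104.03381] [ 416.6885   -386.12317    71.612816] [ 486.65274 -323.2063   118.29406]
ridge [ 459.30939134 -355.21359312  115.13602348]
```

View pics/side4z.png

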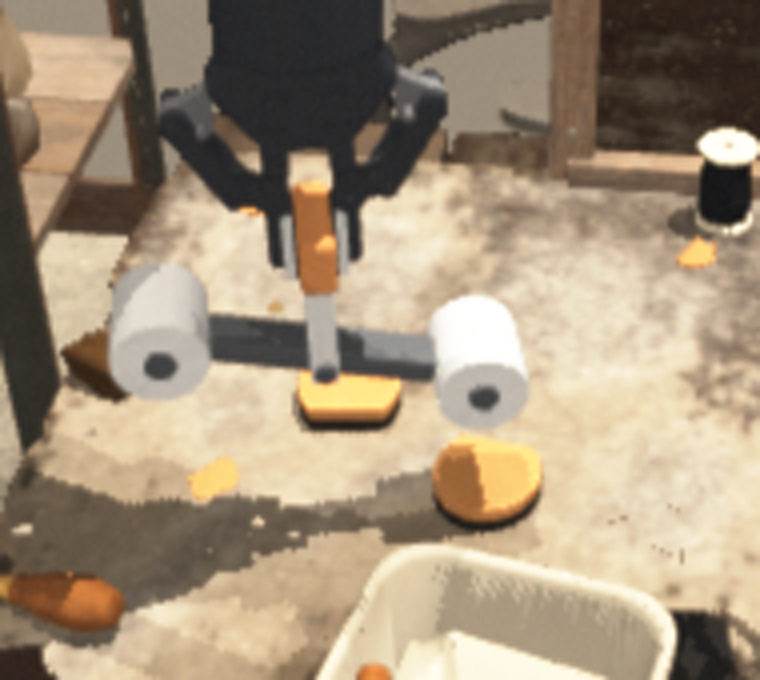

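The side picture shows the heavy drum hanging above the stack (zoomed (485,375) over (487,478)), about 3–4 mm short along the bar. I'll trim that and lower.

```bash
python3 -m crank '0.3 0.2 0.5 0 0 0 1.0;0 0 1.0 0 0 0 1.0;0 0 1.2 0 0 0 1.0;0 0 1.0 0 0 0 1.0;0 0 0.8 0 0 0 1.0' 
python3 -m crank '0 0 0.4 0 0 0 1.0;0 0 0.4 0 0 0 1.0;0 0 0.3 0 0 0 1.0;0 0 0.3 0 0 0 1.0;0 0 0.3 0 0 0 1.0' 
python3 - <<'E'
from h import *
s=manip.sense(); print(s['eef_pos'],s['ft_force'],s['time_s'])
n="side"
p,d=manip.capture(n); cv2.imwrite(f"pics/{n}5.png",p);mag(p,190,380,130,300,4,f"pics/{n}5z.png")
E
```

```text
time_s: 5.78
eef_pos: [389.4, -336.8, 139.6]
tcp_rot: [-0.001, 0.991, -0.13, -0.001]
ft_force: [-0.2, -0.6, -6.0]
opening: 17.0
time_s: 6.2
eef_pos: [389.8, -337.9, 124.7]
tcp_rot: [0.0, 0.991, -0.13, 0.0]
ft_force: [-2.6, -0.2, -1.3]
opening: 17.1
[ 389.77158793 -337.91020749  124.66707962] [-2.57212208 -0.22454615 -1.30900496] 6.2
```

View pics/side5z.png

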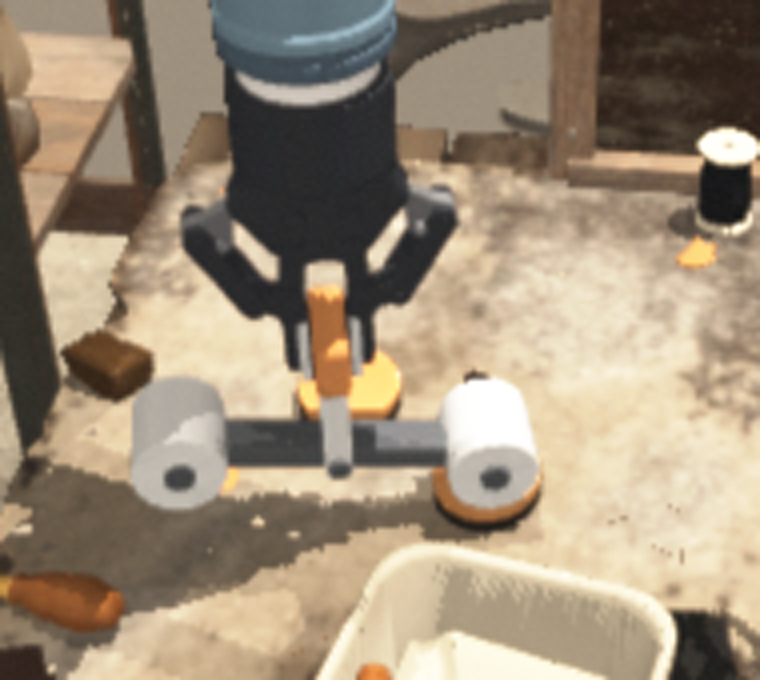

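The heavy drum, at zoomed (490,445), is now on the stack at zoomed (488,490), and the force has dropped. I'll lower the light end gently.

```bash
python3 -m crank '0 0 0.4 0 0 0 1.0;0 0 0.4 0 0 0 1.0;0 0 0.4 0 0 0 1.0;0 0 0.3 0 0 0 1.0;0 0 0.2 0 0 0 1.0' 
python3 -m crank '0 0 0.2 0 0 0 1.0;0 0 0.1 0 0 0 1.0;0 0 0 0 0 0 1.0;0 0 0 0 0 0 1.0' 
python3 - <<'E'
from h import *
s=manip.sense(); print(s['eef_pos'],s['ft_force'],s['time_s'])
n="side"
p,d=manip.capture(n); cv2.imwrite(f"pics/{n}6.png",p);mag(p,190,380,130,300,4,f"pics/{n}6z.png")
E
```

```text
time_s: 6.67
eef_pos: [389.6, -337.6, 106.8]
tcp_rot: [-0.0, 0.991, -0.13, -0.0]
ft_force: [-1.5, 0.4, -2.8]
opening: 17.3
time_s: 7.0
eef_pos: [389.8, -337.7, 104.8]
tcp_rot: [0.0, 0.991, -0.13, 0.0]
ft_force: [-3.8, 2.8, 4.1]
opening: 17.1
[ 389.75726958 -337.66032291  104.81746864] [-3.8056373   2.82165407  4.13340784] 7.0
```

View pics/side6z.png

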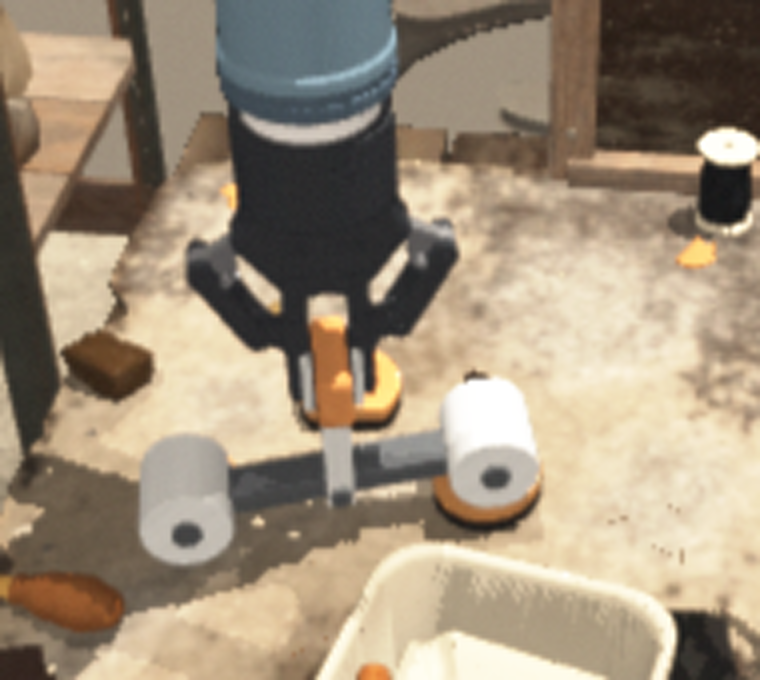

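Both ends are down and the wrist now feels a 4 N upward push. I'll let go and rise.

```bash
python3 -m crank '0 0 0 0 0 0 3.0;0 0 0 0 0 0 5.0;0 0 0 0 0 0 7.0;0 0 0 0 0 0 8.5;0 0 0 0 0 0 8.5' | tail -2
python3 -m crank '0 0 0 0 0 0 8.5;0 0 -0.5 0 0 0 8.5;0 0 -1 0 0 0 8.5;0 0 -2 0 0 0 8.5;0 0 -2.5 0 0 0 8.5' | tail -2
python3 -m crank '0 0 -2.5 0 0 0 8.5;0 0 -2.5 0 0 0 8.5;0 0 -2 0 0 0 8.5;0 0 0 0 0 0 8.5;0 0 0 0 0 0 8.5'
python3 - <<'E'
from h import *
s=manip.sense()
for n in("side","scene","wrist"):
    p,d=manip.capture(n); cv2.imwrite(f"pics/{n}7.png",p)
    if n!="wrist": mag(p,190,380,130,300,4,f"pics/{n}7z.png")
    P=world(n,d,s); X,Y,Z=P[...,0],P[...,1],P[...,2];ok=d>0
    for c in((466,-356),(312,-317)):
        m=ok&(np.hypot(X-c[0],Y-c[1])<45)&(Z>30)&(Z<90); q=P[m].astype(np.float32)
        zm=np.percentile(q[:,2],98);m&=Z>zm-4;q=P[m].astype(np.float32);print(n,'drum top',zm,cv2.minAreaRect(q[:,:2].copy()))
    m=ok&(np.hypot(X-466,Y+356)<50)&(Z>10)&(Z<22); q=P[m]; print('stack',q.min(0),q.max(0),len(q))
E
```

```text
ft_force: [0.5, -0.1, -0.2]
opening: 76.2
ft_force: [0.1, -0.6, 0.6]
opening: 84.8
time_s: 8.3
eef_pos: [390.2, -338.2, 236.3]
tcp_rot: [0.001, 0.991, -0.13, 0.001]
ft_force: [-0.2, -0.0, 0.7]
opening: 85.0
side drum top 65.467476 ((468.58526611328125, -358.4248962402344), (52.22774124145508, 26.136634826660156), 77.11174774169922)
side drum top 49.103054 ((313.94073486328125, -317.4464416503906), (52.71323013305664, 27.800804138183594), 78.84567260742188)
stack [ 439.1044059  -385.195765     10.11103064] [ 490.14969427 -347.84987601   21.98585663] 115
scene drum top 64.872 ((465.1692199707031, -359.40185546875), (51.9724006652832, 25.695480346679688), 75.4184341430664)
scene drum top 48.459835 ((310.96630859375, -318.48779296875), (53.28549575805664, 26.89985466003418), 81.78986358642578)
stack [ 437.54590924 -385.73512278   10.17439693] [ 478.02473709 -344.85703693   21.89410317] 105
wrist drum top 68.59282 ((468.19140625, -358.14813232421875), (50.088558197021484, 28.704500198364258), 73.7473373413086)
wrist drum top 51.608715 ((314.8800048828125, -317.66680908203125), (50.303245544433594, 27.30791664123535), 77.03589630126953)
stack [ 442.4640141  -344.85140195   10.01869839] [ 486.46174604 -321.90907244   21.906522  ] 318
```

View pics/side7z.png

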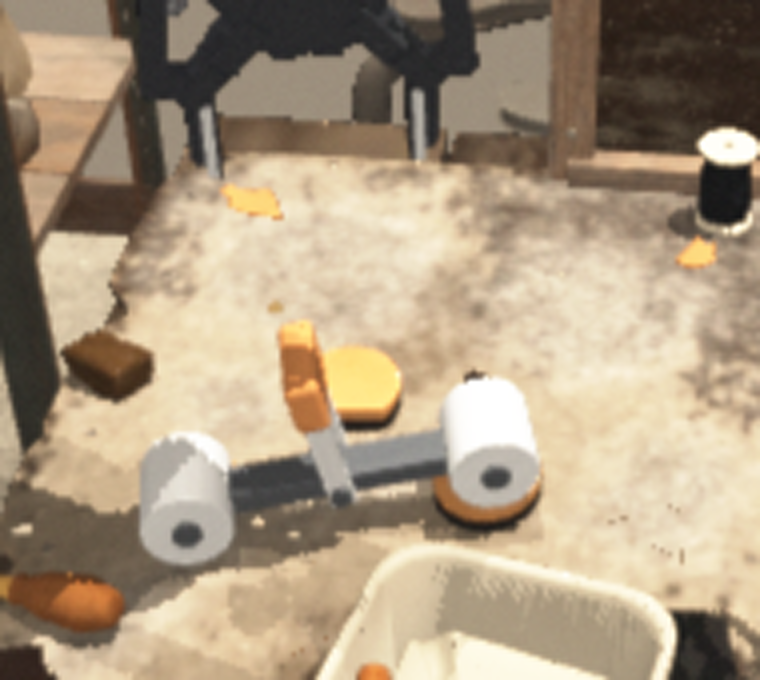

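View pics/wrist7.png

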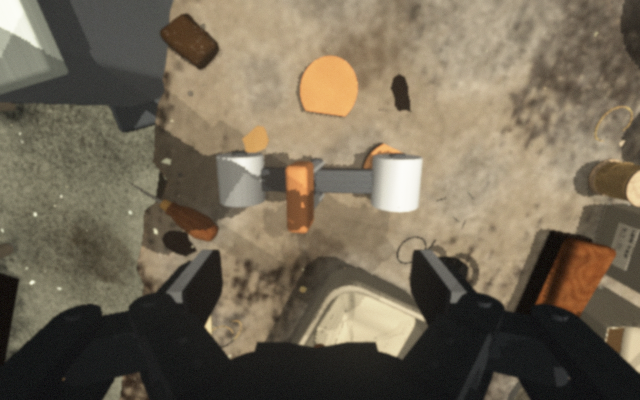

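```bash
python3 - <<'E'
from plant import manip
print(manip.hand_in()); print(manip.sense()['time_s'])
E
```

```text
the job is handed in; nothing more can be done
None
the job is handed in; nothing more can be done
```

The press weight is set down with its heavy end on the two-lift stack and its light end on the bench, and I handed the job in with the clock at about 8.5 s.

- **Finding the heavy end:** I pinched the weight by its wooden handle and lifted it 90 mm. The far (+x) drum hung 40 mm lower than the other, so that is the leaded end.
- **Placing:** I carried it over and set that drum on the stack farthest to the robot's right. Then I lowered the other drum onto the bench toward -x, opened the jaws and rose clear.

**Last checks:**
- **Drum over the stack:** the heavy drum's centre measured about (467, -359). I measured the stack's middle at about (466, -356) before placing, so it is roughly 3 mm off, within the 20 mm allowed.
- **Slope:** the drum tops stood at about 65 and 49 mm, a slope of about 0.10 rad.
- **Stack not pushed:** the edges still visible under the drum were within about 1 mm of where they started.
- **Single lift:** I never went near it, but I didn't measure it again at the end.
- **Robot clear:** the wrist force was about zero, the jaws were open and the tool was at 236 mm.
- **Handle:** after release it leans toward the light end.
- **Disagreement:** the cameras differed by up to about 4 mm.
- **Not measured:** I couldn't read the pressing force on the stack directly; it follows from which end dipped.

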